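# Click the boring bars back onto the clip rack in size order

## Task

Put the two loose boring bars back on the clip rack so that the row runs without a gap from thinnest to thickest: each one in the empty pair of spring clips of its own size, centred across the two rails, its cutting head pointing the same way as the heads of the bars already there. Press each bar fully home until both its clips have snapped over it, then let go; leave the stored bars clipped in and the other things on the bench where they are.

Things in the scene. Friction and masses are not known exactly. Their poses are not given: they have to be found in the camera images.
- rack: Clip rack, fixed on the bench: blue base plate 115 (x) x 290 (y) x 4 mm with two aluminium rails along y, 16 mm wide, tops 24 mm up, centred at x = +-35 mm. On them four pairs of steel spring clips for bars of 12, 16, 20, 25 mm at y = +97.5, +32.5, -32.5, -97.5 mm. Origin: centre of the plate's underside; x points the way the stored bars' heads point (away from the robot), z up.
- bar12_mid (a point): Middle (centre of length, on the axis) of the loose 12 mm boring bar: a dark round steel bar of 12 mm diameter, 150 mm long, about 133 g, lying flat on the bench at the start, its axis 6 mm above it. Ground flats keep it from rolling. x = along the bar towards its cutting head, z up. Nearly balanced at this point.
- bar12_head (a point): The end face of the 12 mm bar at its cutting head, on the axis, 75 mm from its middle: the last 17 mm are a slimmer neck and a notched nose with a gold insert.
- clip12 (a point): Axis point of the 12 mm bar when home in its pair of clips (each 10 mm wide), half-way between the rails, 32 mm above the bench, at the 12 mm end of the row, next to the stored 16 mm bar. Axes as the rack's. The bar, laid along x on the flared lips (they centre it from 3 mm off), rests 11.5 mm higher; pushed down there with about 6 to 9 N it snaps home. Under it, between rails: 22 mm free.
- bar20_mid (a point): Middle (centre of length, on the axis) of the loose 20 mm boring bar: a dark round steel bar of 20 mm diameter, 180 mm long, about 444 g, lying flat on the bench at the start, its axis 10 mm above it. Ground flats keep it from rolling. x = along the bar towards its cutting head, z up. Nearly balanced at this point.
- bar20_head (a point): The end face of the 20 mm bar at its cutting head, on the axis, 90 mm from its middle: the last 28 mm are a slimmer neck and a notched nose with a gold insert.
- clip20 (a point): Axis point of the 20 mm bar when home in its pair of clips (each 10 mm wide), half-way between the rails, 36 mm above the bench, between the stored 16 mm and 25 mm bars. Axes as the rack's. The bar, laid along x on the flared lips (they centre it from 3 mm off), rests 16 mm higher; pushed down there with about 8 to 14 N it snaps home. Under it, between rails: 22 mm free.
- bar16_mid (a point): Middle (on the axis) of the stored 16 mm boring bar, 170 mm long, about 268 g, loose but clipped home in its pair on the rack; x = towards its cutting head. To be left as it is.
- clip16 (a point): Where the middle of the stored 16 mm bar belongs, on the axis of that bar when home, half-way between the rails. Axes as the rack's.
- bar25_mid (a point): Middle (on the axis) of the stored 25 mm boring bar, 200 mm long, about 771 g, loose but clipped home in its pair on the rack; x = towards its cutting head. To be left as it is.
- clip25 (a point): Where the middle of the stored 25 mm bar belongs, on the axis of that bar when home, half-way between the rails. Axes as the rack's.
- insert_box_mid (a point): Centre of a flat yellow and grey box of cutting inserts, 60 x 105 x 18 mm, beyond the rack. To be left alone.
- torx_driver_mid (a point): Centre of a red-handled screwdriver, 170 mm long, handle 26 mm thick, lying beyond the rack. To be left alone.
- soft_jaw_mid (a point): Centre of the foot of a stepped steel chuck jaw, 95 x 40 x 44 mm, beyond the rack. To be left alone.
Mind the look-alikes: they are no part of the job. What is shaped like the part that bears bar12_mid but red is not meant.

How it is judged:
By the outcome, as a careful person would: the job done as asked, in the order asked, and still so for the second after the job is handed in, with the robot touching nothing.
It also fails if it takes over 59 s, if anything falls off the work surface, if the arm or the gripper's body presses on something with over 40 N, if the wrist force passes 120 N, or if a joint passes its speed limit or range.

## Robot

A 6-joint arm with a two-finger parallel gripper is mounted at the origin on the work surface. World frame = base frame: x ahead of the robot, y to its left, z up, the work surface at z = 0. Lengths are in mm, angles in rad, forces in N, time in s.
With the tool pointing down it reaches from about 350 to 775 mm from the base axis. Payload 7.3 kg.
Tool frame: the origin (TCP) lies on the front face of the gripper's body, between the roots of the fingers; the fingertips stand 66 mm ahead of it and the grasp point (between the pads) lies 47 mm ahead of it (bot.tcp_to_grasp is the z of the grasp point in the tool frame, in mm); z points along the fingers, y is the direction in which the jaws open and shut (so a half turn about z gives the same grasp; the last joint's range is limited). The gripper opens to 92 mm and grips with 3 to 60 N. Pads are 19 mm wide; open, the fingers measure 130 mm over their backs; the gripper's body (75 mm by 190 mm) begins 47 mm behind the grasp point.
Start: joints at [1.09, 0.342, 1.524, -0, 1.275, -0.146], TCP at [172.488, 495.869, 292.241] pointing down, gripper open.
Joint ranges: [-2.53, 2.53], [-0.77, 2.02], [0.04, 2.7], [-1, 4.14], [0.28, 2.66], [-3.11, 3.11]. Speed limits (rad/s): [2.57, 2.57, 3.14, 3.14, 3.14, 3.14].

## Interface

Orientations are given as [roll, pitch, yaw] about the fixed x, y, z axes, in that order (R = Rz(yaw) Ry(pitch) Rx(roll)).
In Python, from plant import bot gives the robot as it stands.
- The arm moves only by the tool carry_out, never from a script. Its argument "deltas" is a list that holds one entry, the list of rows, each a list of 4 numbers: the shift along the tool's x, y, z in mm, then the turn about the tool's z in units of 5 degrees (1.0 is 5 degrees). A call has 1 to 20 rows; each row is the pose to reach, as a shift and turn from the pose commanded when the call began, along the tool's axes at that moment; what a row does not reach only later rows make up. A row lasts 1/10 s, in which the tool goes at most 50 mm and 8.59 degrees, less where a joint would pass 70% of its speed; a pose out of reach is approached as far as the arm can. A call with a gripper value outside its range is refused whole. "fingers" is the finger opening in mm, from 0 to 91.8, set as the call begins (left out, the last holds). The fingers move at their own pace and stop on an object; the grip force is fixed at half the most. Time passes only in rows, so rows that repeat a pose let the fingers close. It gives the time, the measured TCP pose, the force and the opening at its end, in the units of the state.
- bot.get_obs(): the state, without advancing time (a new reading comes with each control period).
- bot.capture(name): name is "scene" or "top"; returns (picture, depth): 400x640x3 uint8, blue, green, red; 400x640 float32, mm along the optical axis (not along the pixel's ray), 0 where there is no reading.
- bot.camera_model(name): a dict with "K" (3x3 intrinsics, pixels), "camera_from_world" (4x4, takes a point from world to camera coordinates). Camera axes: x right, y down, z forward; pixel columns grow to the right and rows downward; lengths in mm; the calibration is good to about 2 mm. A picture is of the moment at which its call begins. camera_model takes no time and is no camera call.
- bot.close_job(): hands the job in, once; it reports no verdict.
The state is a dict: "time": time; "joint_positions": joint angles; "dq": joint speeds; "tau": joint torques, N m; "tool_pos": TCP position; "tcp_rot": TCP orientation; "contact_force": force on the tool from outside, world axes, zero at the start; "moment": the same for the moment, N m; "grip_width": finger opening in mm.
Only numpy, scipy, OpenCV 4.12 (cv2) and the standard library are available. Lean on these libraries where they do the work, as an engineer would, in place of code of your own. Each camera call takes 0.05 s, during which the arm holds its last target. There are 200 camera calls.

## Working session

There is one attempt and no reset: what is moved stays moved. The work goes in short steps, Python scripts to look and compute and a tool call to move; the robot and the scene stay as the last step left them, time stands still between calls to the robot, and variables do not carry over. Pictures are saved under pics/ and viewed, about 8 in all and at most 12, crops included, and the job is handed in when it is done.

Besides the shell and the picture viewer there is one more tool, called after "Request:" by a JSON object that holds its "api" and its "payload". carry_out: Moves the arm, as the interface text tells. Its arguments: {"type":"object","properties":{"deltas":{"type":"array","items":{"type":"array","items":{"type":"array","items":{"type":"number"}}}},"fingers":{"type":"number"}},"required":["deltas"]}

```bash
mkdir -p pics; ls; cat > h.py <<'E'
import numpy as np, cv2
from plant import bot
def snap(n,tag):
    im,d=bot.capture(n); im=np.array(im); cv2.imwrite(f'pics/{tag}.png',im); np.save(f'pics/{tag}.npy',d); return im,d
def ray(n,u,v,z):
    m=bot.camera_model(n);K=np.array(m['K']);T=np.array(m['camera_from_world']);R=T[:3,:3];t=T[:3,3]
    c=-R.T@t; r=R.T@np.linalg.solve(K,[u,v,1.]); return c+r*(z-c[2])/r[2]
def proj(n,p):
    m=bot.camera_model(n);K=np.array(m['K']);T=np.array(m['camera_from_world'])
    q=K@(T[:3,:3]@np.array(p)+T[:3,3]); return q[:2]/q[2]
E
python3 - <<'E'
from h import *
snap('top','top0');snap('scene','sc0')
print(bot.get_obs())
for n in('top','scene'):print(bot.camera_model(n))
E
```

```text
pics
{'time': 0.1, 'joint_positions': array([ 1.09000417e+00,  3.42668893e-01,  1.52490935e+00,  8.59120673e-06,
        1.27537573e+00, -1.46035963e-01]), 'dq': array([-2.01788710e-04, -1.69841628e-03, -3.62731386e-03,  6.39865070e-04,
        5.60710462e-05, -5.56817665e-04]), 'tau': array([ 2.59015542e-03, -4.32007527e+01, -2.44696587e+01,  7.20980228e-02,
        5.26655058e-02, -8.76867671e-05]), 'tool_pos': array([172.35548867, 495.62488475, 291.61040297]), 'tcp_rot': array([-3.14024703e+00, -2.06222723e-04,  2.80683382e+00]), 'contact_force': array([ 0.67490274, -0.20742037,  0.25324382]), 'moment': array([0.00738239, 0.0536722 , 0.00238146]), 'grip_width': 91.72405833695693}
{'K': array([[448.59343272,   0.        , 317.79240532],
       [  0.        , 448.59343272, 203.1211839 ],
       [  0.        ,   0.        ,   1.        ]]), 'camera_from_world': array([[ 1.45476236e-02, -9.99843500e-01,  1.00668852e-02,
        -1.75876777e+01],
       [-9.92270475e-01, -1.56768616e-02, -1.23099715e-01,
         4.96373132e+02],
       [ 1.23238267e-01, -8.19826469e-03, -9.92343246e-01,
         1.18313528e+03],
       [ 0.00000000e+00,  0.00000000e+00,  0.00000000e+00,
         1.00000000e+00]])}
{'K': array([[450.49162248,   0.        , 319.79846316],
       [  0.        , 450.49162248, 192.81148794],
       [  0.        ,   0.        ,   1.        ]]), 'camera_from_world': array([[ 2.16212115e-01,  9.76325875e-01, -6.33296741e-03,
        -1.13318074e+02],
       [ 7.13675582e-01, -1.62466689e-01, -6.81374888e-01,
        -2.81025149e+02],
       [-6.66272830e-01,  1.42801821e-01, -7.31907204e-01,
         1.34318875e+03],
       [ 0.00000000e+00,  0.00000000e+00,  0.00000000e+00,
         1.00000000e+00]])}
```

View pics/top0.png

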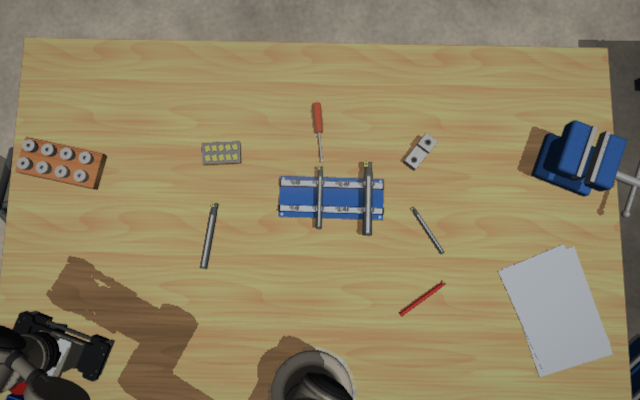

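View pics/sc0.png

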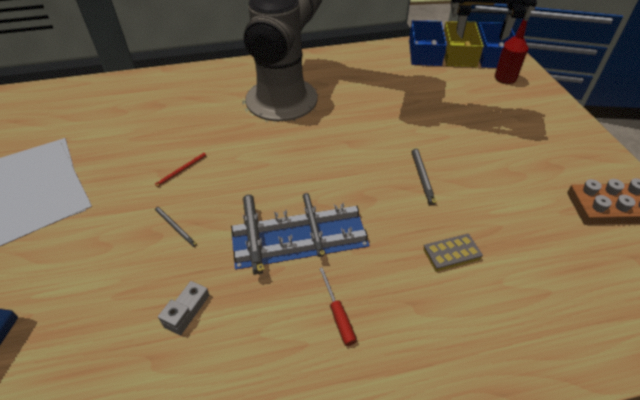

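The top view shows the rack at about (331,198), with the stored 16 mm bar at column 319 and the 25 mm bar at column 368. There are three loose bar-shaped things:
- Dark, thick, at (208,235): fits the 20 mm bar.
- Dark, thin, at (427,230): fits the 12 mm bar.
- Red, thin, at (422,298): the look-alike, not meant.

I'll confirm this in one enlarged crop.

```bash
python3 - <<'E'
from h import *
im=cv2.imread('pics/top0.png')
def c(x,y,w,h,s): return cv2.resize(im[y:y+h,x:x+w],None,fx=s,fy=s,interpolation=cv2.INTER_CUBIC)
a=c(180,195,55,80,5);b=c(400,195,55,80,5)   #275x400
r=c(270,155,122,85,4.0) 
o=np.zeros((400,800,3),np.uint8)
o[:400,:275]=a;o[:400,280:555]=b
cv2.imwrite('pics/c1.png',o)
cv2.imwrite('pics/c2.png',c(270,155,125,90,6))
E
```

```text
(no output)
```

View pics/c1.png

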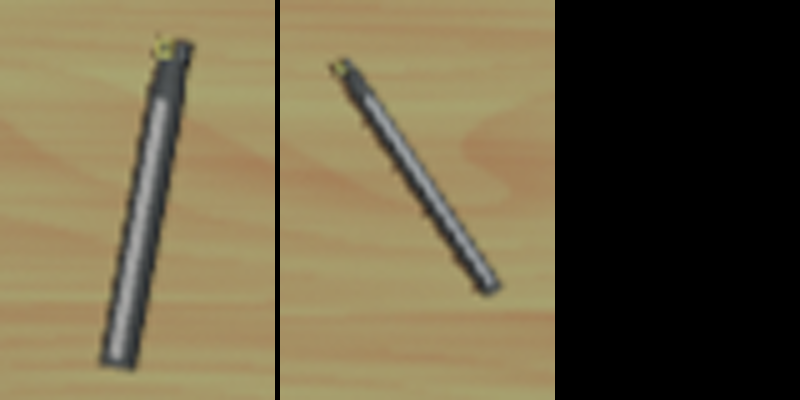

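View pics/c2.png

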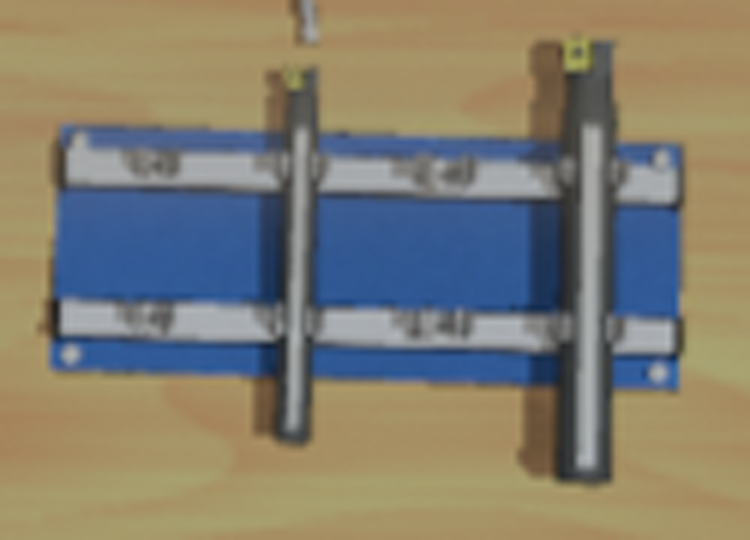

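The crop confirms both: gold-insert heads point up, dark bodies, and the left bar is thicker. In the rack crop the 12 mm clips are at about (150,165)/(145,318), the 20 mm clips at (435,172)/(435,325), and the plate corners at (62,125), (682,147), (678,390) and (52,370). Stored heads point up, which is +x.

```bash
python3 - <<'E'
from h import *
np.set_printoptions(precision=1,suppress=True)
def px(X,Y,s,x0,y0): return (X+.5)/s-.5+x0,(Y+.5)/s-.5+y0
def P(p,z): return ray('top',*p,z)
for nm,x0,h,t,z in(('20',180,(175.7,43),(118.5,366),10),('12',400,(342-280,62),(489-280,291),6)):
    a=P(px(*h,5,x0,195),z);b=P(px(*t,5,x0,195),z);d=a-b
    print(nm,a,b,'mid',(a+b)/2,np.linalg.norm(d),'yaw',np.degrees(np.arctan2(d[1],d[0])))
C=np.array([P(px(*q,6,270,155),4) for q in((62,125),(682,147),(678,390),(52,370))])
print(C,C.mean(0)); e=C[0]+C[3]-C[1]-C[2]; print('rack yaw',np.degrees(np.arctan2(-e[0],e[1])))
for nm,h,t,z in(('16',(300,68),(292,440),34),('25',(591,40),(584,482),38.5)):
    a=P(px(*h,6,270,155),z);b=P(px(*t,6,270,155),z);d=a-b
    print(nm,(a+b)/2,np.linalg.norm(d),np.degrees(np.arctan2(d[1],d[0])))
# depth-based clouds
for n,f in(('top','top0'),('scene','sc0')):
    d=np.load(f'pics/{f}.npy');m=bot.camera_model(n);K=np.array(m['K']);T=np.array(m['camera_from_world'])
    v,u=np.mgrid[:400,:640];q=np.stack([(u-K[0,2])/K[0,0]*d,(v-K[1,2])/K[1,1]*d,d],-1)-T[:3,3]
    W=q@T[:3,:3]
    for nm,c,zt in(('20',(410,245),5),('12',(415,-255),3)):
        s=(d>0)&(np.hypot(W[...,0]-c[0],W[...,1]-c[1])<130)&(W[...,2]>zt)&(W[...,2]<40)
        p=W[s][:,:2]; 
        if len(p)<20: print(n,nm,len(p));continue
        (cx,cy),sz,_=cv2.minAreaRect(p.astype(np.float32)); ev=np.linalg.svd(p-p.mean(0),full_matrices=False)[2][0]
        print(n,nm,len(p),p.mean(0),(cx,cy),sz,np.degrees(np.arctan2(*ev[::-1]))%180,W[s][:,2].max())
    s=(d>0)&(np.abs(W[...,0]-500)<150)&(np.abs(W[...,1]+30)<200)&(W[...,2]>14)&(W[...,2]<70)
    np.save(f'pics/{n}_rack.npy',W[s]);print(n,'rack',s.sum(),W[s].mean(0))
E
```

```text
20 [494.5 272.7  10. ] [318.5 296.   10. ] mid [406.5 284.4  10. ] 177.50602185117214 yaw -7.5348239102682495
12 [ 493.  -270.8    6. ] [ 368.3 -349.9    6. ] mid [ 430.6 -310.4    6. ] 147.6523728186052 yaw 32.36859675583068
[[ 576.    96.3    4. ]
 [ 570.3 -191.8    4. ]
 [ 457.  -189.6    4. ]
 [ 461.8   98.1    4. ]] [516.3 -46.8   4. ]
rack yaw -1.0366713313337814
16 [513.9 -12.8  34. ] 169.24434054184968 -0.4046493585562766
25 [ 512.4 -143.8   38.5] 200.47696953652485 -0.8486585721021837
top 20 509 [404.2 282. ] (406.62744140625, 235.5884246826172) (221.58370971679688, 224.00572204589844) 171.1938552850214 25.293070507901536
top 12 836 [ 428.2 -259.6] (416.51422119140625, -254.16751098632812) (253.8804931640625, 253.4735107421875) 58.43837553297293 39.90005162285566
top rack 2172 [513.3 -65.6  34.7]
scene 20 471 [415.  280.4] (406.9898681640625, 283.1354675292969) (20.129405975341797, 185.12811279296875) 172.73952790749405 23.687383555802374
scene 12 648 [ 455.3 -246.7] (413.4244384765625, -253.3578643798828) (251.4899139404297, 231.09268188476562) 60.66018838791625 39.739293211869864
scene rack 3568 [523.6 -65.3  32.9]
```

```bash
python3 - <<'E'
from h import *
for n,f in(('top','top0'),('scene','sc0')):
    d=np.load(f'pics/{f}.npy');m=bot.camera_model(n);K=np.array(m['K']);T=np.array(m['camera_from_world'])
    v,u=np.mgrid[:400,:640];q=np.stack([(u-K[0,2])/K[0,0]*d,(v-K[1,2])/K[1,1]*d,d],-1)-T[:3,3]
    W=q@T[:3,:3]
    def rect(nm,c,z0,z1,r):
        s=(d>0)&(abs(W[...,0]-c[0])<r[0])&(abs(W[...,1]-c[1])<r[1])&(W[...,2]>z0)&(W[...,2]<z1)
        p=W[s]
        (cx,cy),sz,_=cv2.minAreaRect(p[:,:2].astype(np.float32)); ev=np.linalg.svd(p[:,:2]-p[:,:2].mean(0),full_matrices=False)[2][0]
        print(n,nm,len(p),p.mean(0).round(1),'rect',round(cx,1),round(cy,1),np.round(sz,1),round(np.degrees(np.arctan2(*ev[::-1]))%180,2))
    rect('20',(406,284),6,30,(110,40)); rect('12',(430,-310),4,30,(85,55))
    rect('railF',(551,-47),18,27,(14,165)); rect('railN',(481,-47),18,27,(14,165))
    for nm,c,z in(('16',(515,-14),34),('25',(515,-144),40)): rect(nm,c,z,70,(110,22))
    s=(abs(W[...,0]-400)<60)&(abs(W[...,1])<200)&(d>0);print('bench z',np.median(W[s][:,2]),W[s][:,2].std())
E
```

```text
top 20 485 [403.7 284.3  16.1] rect 407.2 294.7 [ 39.5 179.1] 172.54
top 12 299 [ 427.2 -309.8    8.9] rect 430.5 -305.4 [166.5 104.2] 28.69
top railF 431 [550.3 -37.5  22.7] rect 551.1 -45.8 [285.6  17.4] 89.08
top railN 420 [480.6 -34.   22.8] rect 481.0 -43.7 [283.5  16.6] 89.08
top 16 369 [511.6 -12.6  40.1] rect 511.8 -12.7 [ 24.4 167.1] 179.09
top 25 657 [ 506.1 -142.1   48. ] rect 510.5 -143.0 [ 31.2 198.7] 179.1
bench z -0.8241310009574654 9.28327052359598
scene 20 466 [414.2 280.5  16.7] rect 407.0 283.1 [ 20.1 185.1] 172.77
scene 12 293 [ 434.7 -310.6   10.1] rect 429.0 -308.6 [153.3  20.1] 33.53
scene railF 792 [554.7 -43.5  23.2] rect 553.1 -47.3 [286.1  19.7] 89.0
scene railN 707 [484.8 -41.5  23.2] rect 483.3 -46.4 [284.9  21.7] 88.97
scene 16 500 [519.3 -14.8  40.6] rect 512.5 -14.3 [ 25.  173.2] 179.17
scene 25 923 [ 520.1 -143.9   48.1] rect 512.7 -144.2 [ 31.9 201.4] 179.07
bench z -0.07349180108658297 9.625097924934835
```

```bash
cat >> h.py <<'E'
def rel(C,*targets):
    """C,targets: (x,y,z,yaw_deg) -> row in tool axes"""
    a=np.radians(C[3])
    for t in targets:
        dx,dy,dz=np.subtract(t[:3],C[:3])
        print(t,'->',np.round([np.cos(a)*dx+np.sin(a)*dy,np.sin(a)*dx-np.cos(a)*dy,-dz,-(t[3]-C[3])/5],2).tolist())
def after(C,r):
    a=np.radians(C[3]);x,y,z,w=r
    return (C[0]+np.cos(a)*x+np.sin(a)*y,C[1]+np.sin(a)*x-np.cos(a)*y,C[2]-z,C[3]-5*w)
E
python3 - <<'E'
from h import *
C=(172.488,495.869,292.241,np.degrees(1.09+.146+np.pi/2))
rel(C,(300,380,270,170),(480,130,240,190),(480,-100,220,200),(430.3,-310,150,212.7),(430.3,-310,68,212.7))
E
```

```text
(300, 380, 270, 170) -> [-158.5, -67.54, 22.24, -1.84]
(480, 130, 240, 190) -> [-410.65, -244.51, 52.24, -5.84]
(480, -100, 220, 200) -> [-486.23, -461.74, 72.24, -7.84]
(430.3, -310, 150, 212.7) -> [-508.29, -676.41, 142.24, -10.38]
(430.3, -310, 68, 212.7) -> [-508.29, -676.41, 224.24, -10.38]
```

Request:
{"api": "carry_out", "payload": {"deltas": [[[-40,-17,5,-0.5],[-80,-34,11,-0.9],[-119,-51,16,-1.4],[-158,-68,22,-1.8],[-194,-93,26,-2.4],[-230,-118,30,-3],[-266,-143,34,-3.6],[-302,-168,38,-4.1],[-338,-194,43,-4.7],[-374,-219,48,-5.2],[-411,-245,52,-5.8],[-426,-288,56,-6.2],[-441,-332,60,-6.6],[-456,-375,64,-7],[-471,-418,68,-7.4],[-486,-462,72,-7.8],[-490,-505,86,-8.3],[-495,-548,100,-8.8],[-500,-590,114,-9.3],[-505,-632,128,-9.9]]], "fingers": 60}}

```text
time: 2.1
tool_pos: [441.0, -268.5, 163.4]
tcp_rot: [3.141, -0.0, -2.611]
contact_force: [0.6, 0.0, 0.5]
grip_width: 59.9
```

```bash
python3 - <<'E'
from h import *
C=(172.488,495.869,292.241,np.degrees(1.09+.146+np.pi/2))
C=after(C,(-505,-632,128,-9.9));print(C)
rel(C,(430.3,-310,150,212.7),(430.3,-310,69,212.7))
E
```

```text
(np.float64(441.78846684250504), np.float64(-266.9719130076918), 164.24099999999999, np.float64(210.31758347816972))
(430.3, -310, 150, 212.7) -> [31.64, -31.34, 14.24, -0.48]
(430.3, -310, 69, 212.7) -> [31.64, -31.34, 95.24, -0.48]
```

Request:
{"api": "carry_out", "payload": {"deltas": [[[16,-16,7,-0.3],[31.6,-31.3,14,-0.5],[31.6,-31.3,30,-0.5],[31.6,-31.3,50,-0.5],[31.6,-31.3,70,-0.5],[31.6,-31.3,85,-0.5],[31.6,-31.3,92,-0.5],[31.6,-31.3,95,-0.5],[31.6,-31.3,95,-0.5],[31.6,-31.3,95,-0.5]]]}}

```text
time: 3.1
tool_pos: [430.6, -310.2, 69.8]
tcp_rot: [-3.14, 0.0, -2.569]
contact_force: [0.7, 0.1, 0.6]
grip_width: 59.8
```

Request:
{"api": "carry_out", "payload": {"deltas": [[[0,0,0,0],[0,0,0,0],[0,0,0,0],[0,0,0,0],[0,0,0,0],[0,0,0,0],[0,0,0,0],[0,0,0,0]]], "fingers": 4}}

```text
time: 3.9
tool_pos: [430.4, -310.0, 69.2]
tcp_rot: [-3.141, 0.0, -2.569]
contact_force: [0.2, -0.6, 0.5]
grip_width: 11.4
```

```bash
python3 - <<'E'
from h import *
C=(172.488,495.869,292.241,np.degrees(1.09+.146+np.pi/2))
C=after(after(C,(-505,-632,128,-9.9)),(31.6,-31.3,95,-.5));print(C,C[3])
rel(C,(430,-310,170,C[3]),(480,-100,170,195),(517.1,51.8,150,179.05))
E
```

```text
(np.float64(430.31006884313854), np.float64(-309.942791278541), 69.24099999999999, np.float64(212.81758347816972)) 212.81758347816972
(430, -310, 170, np.float64(212.81758347816972)) -> [0.29, 0.12, -100.76, -0.0]
(480, -100, 170, 195) -> [-155.54, 149.51, -100.76, 3.56]
(517.1, 51.8, 150, 179.05) -> [-268.99, 256.97, -80.76, 6.75]
```

Request:
{"api": "carry_out", "payload": {"deltas": [[[0,0,-10,0],[0,0,-30,0],[0,0,-60,0],[0,0,-90,0],[-15,14,-101,0.4],[-40,38,-101,1],[-68,65,-101,1.6],[-97,93,-101,2.2],[-126,121,-101,2.9],[-155,149,-101,3.5],[-184,176,-101,4.3],[-212,203,-98,5],[-240,229,-93,5.8],[-258,246,-86,6.4],[-269,257,-81,6.75],[-269,257,-81,6.75],[-269,257,-81,6.75],[-269,257,-81,6.75]]]}}

```text
time: 5.7
tool_pos: [517.1, 51.1, 150.7]
tcp_rot: [-3.141, 0.0, 3.125]
contact_force: [-0.0, 0.5, -1.0]
grip_width: 10.8
```

```bash
python3 - <<'E'
from h import *
im,d=snap('top','top1');im2,d2=snap('scene','sc1')
o=bot.get_obs();print(o['tool_pos'],o['tcp_rot'],o['grip_width'])
a=cv2.resize(im[130:250,250:400],None,fx=4,fy=4,interpolation=cv2.INTER_CUBIC)[:,:400]
print(proj('scene',(517,52,87)))
b=cv2.resize(im2[150:290,270:400],None,fx=4,fy=4,interpolation=cv2.INTER_CUBIC)
out=np.zeros((560,930,3),np.uint8);out[:480,:400]=a;out[:,405:925]=b
cv2.imwrite('pics/c3.png',cv2.resize(out,None,fx=.86,fy=.86,interpolation=cv2.INTER_AREA))
E
```

```text
[517.1421979   50.9610504  150.62793011] [-3.14156856e+00  5.47322533e-04  3.12435151e+00] 10.79968632368337
[343.06765053 202.47508077]
```

View pics/c3.png

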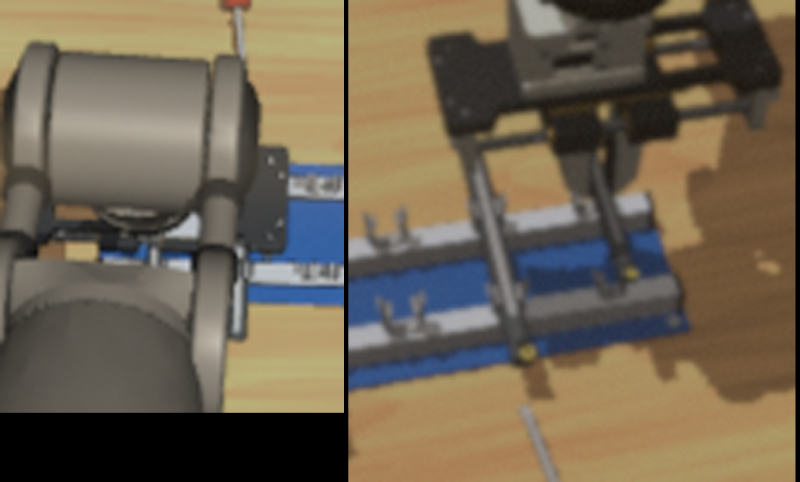

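The top view is blocked by the arm. The scene crop shows the 12 mm bar in the jaws, with its gold head at about (632,272), pointing the same way as the 16 mm head at (527,352). I'll take a zoomed crop for head position and height.

```bash
python3 - <<'E'
from h import *
im=cv2.imread('pics/sc1.png').copy()
for z in(87,84): print(z,[proj('scene',(517.1+s,51.0-s*.0166,z)).round(1) for s in(75,58,0)])
x0,y0=320,190
c=cv2.resize(im[y0:y0+50,x0:x0+60],None,fx=12,fy=12,interpolation=cv2.INTER_CUBIC)
p=proj('scene',(592.1,49.8,87));
cv2.imwrite('pics/c4.png',c)
print((p-[x0,y0]+.5)*12-.5,(proj('scene',(592.1-17,49.8,87))-[x0,y0]+.5)*12)
E
```

```text
87 [array([351.5, 230.3]), array([349.4, 223.7]), array([342.6, 202.6])]
84 [array([351.4, 231.2]), array([349.3, 224.7]), array([342.6, 203.5])]
[383.44864681 488.6873685 ] [357.1865527  410.95649878]
```

View pics/c4.png

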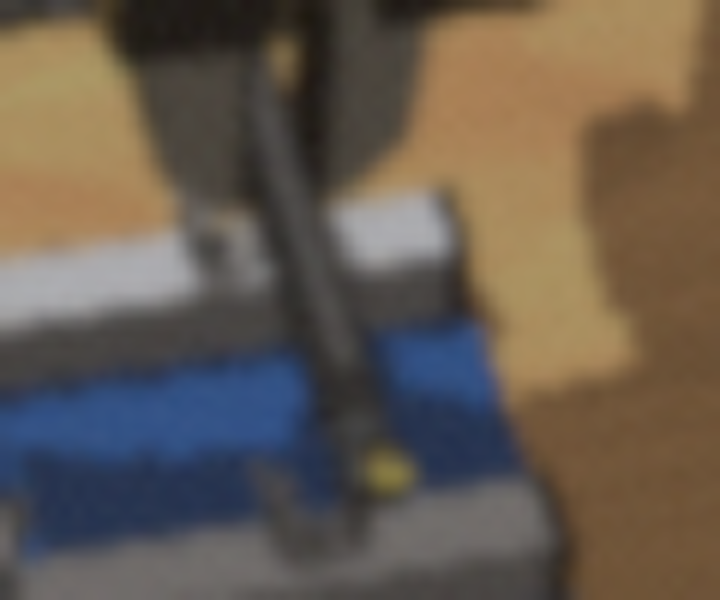

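```bash
python3 - <<'E'
from h import *
for y in(49.2,51.2,53.2):print([((proj('scene',(552,y,z))-[320,190]+.5)*12).round() for z in(26,42)])
C=(172.488,495.869,292.241,np.degrees(1.09+.146+np.pi/2))
for r in((-505,-632,128,-9.9),(31.6,-31.3,95,-.5),(-269,257,-81,6.75)): C=after(C,r)
print(C,bot.get_obs()['tool_pos'])
E
```

```text
[array([306., 529.]), array([309., 473.])]
[array([317., 527.]), array([320., 471.])]
[array([328., 525.]), array([331., 469.])]
(np.float64(517.0924552381113), np.float64(51.82898403234978), 150.24099999999999, np.float64(179.06758347816972)) [517.1421979   50.9610504  150.62793011]
```

Request:
{"api": "carry_out", "payload": {"deltas": [[[0,0,12,0],[0,0,26,0],[0,0,35,0],[0,0,39,0],[0,0,41,0],[0,0,43,0],[0,0,44,0],[0,0,45,0],[0,0,46,0],[0,0,46,0]]]}}

```text
time: 6.8
tool_pos: [517.8, 52.0, 104.9]
tcp_rot: [3.141, 0.002, 3.125]
contact_force: [1.1, 2.2, 3.7]
grip_width: 11.1
```

Request:
{"api": "carry_out", "payload": {"deltas": [[[0,0,1,0],[0,0,2,0],[0,0,3,0],[0,0,4,0],[0,0,5,0],[0,0,5,0]]]}}

```text
time: 7.4
tool_pos: [517.5, 52.0, 99.2]
tcp_rot: [3.141, 0.001, 3.125]
contact_force: [2.2, 3.5, 0.6]
grip_width: 11.1
```

Request:
{"api": "carry_out", "payload": {"deltas": [[[0,0,1,0],[0,0,2,0],[0,0,3,0],[0,0,4,0],[0,0,5,0],[0,0,5,0]]]}}

```text
time: 8.0
tool_pos: [516.3, 51.9, 95.0]
tcp_rot: [3.141, -0.002, 3.125]
contact_force: [-4.8, 3.3, 9.7]
grip_width: 11.0
```

Request:
{"api": "carry_out", "payload": {"deltas": [[[0,0,0.7,0],[0,0,1.2,0],[0,0,1.2,0]]]}}

```text
time: 8.3
tool_pos: [516.3, 51.9, 94.8]
tcp_rot: [3.142, -0.001, 3.126]
contact_force: [-7.9, 3.3, 20.8]
grip_width: 11.2
```

Request:
{"api": "carry_out", "payload": {"deltas": [[[0,0,-1,0],[0,0,-1,0],[0,0,-1,0],[0,0,-1,0],[0,0,-3,0],[0,0,-20,0],[0,0,-50,0],[0,0,-90,0]]], "fingers": 36}}

```text
time: 9.1
tool_pos: [516.1, 51.8, 182.6]
tcp_rot: [3.141, -0.004, 3.125]
contact_force: [0.9, 0.0, 1.1]
grip_width: 36.1
```

```bash
python3 - <<'E'
from h import *
C=(517.092,51.829,183.041,179.0676)
rel(C,(406.7,284,150,172.55),(406.7,284,68.5,172.55))
E
```

```text
(406.7, 284, 150, 172.55) -> [114.16, 230.34, 33.04, 1.3]
(406.7, 284, 68.5, 172.55) -> [114.16, 230.34, 114.54, 1.3]
```

Request:
{"api": "carry_out", "payload": {"deltas": [[[15,30,0,0.2],[34,69,5,0.4],[53,107,12,0.6],[73,147,19,0.8],[92,185,26,1.1],[106,214,31,1.3],[114.2,230.3,33,1.3],[114.2,230.3,40,1.3],[114.2,230.3,60,1.3],[114.2,230.3,80,1.3],[114.2,230.3,100,1.3],[114.2,230.3,110,1.3],[114.2,230.3,114.5,1.3],[114.2,230.3,114.5,1.3],[114.2,230.3,114.5,1.3]]], "fingers": 60}}

```text
time: 10.6
tool_pos: [407.2, 284.0, 69.1]
tcp_rot: [3.141, 0.001, 3.012]
contact_force: [-0.2, 0.4, 0.3]
grip_width: 60.1
```

```bash
python3 - <<'E'
from h import *
im,d=snap('top','top2');im2,d2=snap('scene','sc2')
a=cv2.resize(im[155:245,270:395],None,fx=4,fy=4,interpolation=cv2.INTER_CUBIC)
b=cv2.resize(im2[180:280,220:380],None,fx=4,fy=4,interpolation=cv2.INTER_CUBIC)
out=np.zeros((400,1140,3),np.uint8);out[:360,:500]=a;out[:,500:]=b
cv2.imwrite('pics/c5.png',np.vstack([np.hstack([a[:300],np.zeros((300,140,3),np.uint8)]),b])[:600] if 0 else cv2.resize(out,(800,281),interpolation=cv2.INTER_AREA))
cv2.imwrite('pics/c5.png',np.vstack([np.hstack([cv2.resize(im[160:236,270:395],(600,300),interpolation=cv2.INTER_CUBIC)]),cv2.resize(im2[187:262,225:375],(600,300),interpolation=cv2.INTER_CUBIC)]))
for n,d in(('top',d),('scene',d2)):
    m=bot.camera_model(n);K=np.array(m['K']);T=np.array(m['camera_from_world'])
    v,u=np.mgrid[:400,:640];q=np.stack([(u-K[0,2])/K[0,0]*d,(v-K[1,2])/K[1,1]*d,d],-1)-T[:3,3]
    W=q@T[:3,:3]
    for nm,c,z in(('12',(515,52),29),('16',(515,-14),34),('25',(515,-144),40)):
        s=(d>0)&(abs(W[...,0]-c[0])<110)&(abs(W[...,1]-c[1])<20)&(W[...,2]>z)&(W[...,2]<70);p=W[s]
        (cx,cy),sz,_=cv2.minAreaRect(p[:,:2].astype(np.float32)); f=np.polyfit(p[:,0]-515,p[:,2],1)
        t=np.abs(p[:,1]-np.median(p[:,1]))<4
        print(n,nm,len(p),round(cx,1),round(cy,1),np.round(sz,1),'ztop',np.percentile(p[t][:,2],[50,90]).round(1),'slope deg',np.degrees(f[0]).round(2))
E
```

```text
top 12 271 515.1 54.6 [148.6  27.7] ztop [36.7 39.7] slope deg -0.38
top 16 376 511.8 -12.7 [ 24.5 166.8] ztop [40.5 43.6] slope deg -0.27
top 25 664 510.4 -142.9 [ 30.9 198.6] ztop [49.7 52.6] slope deg -0.46
scene 12 365 516.5 50.6 [ 22.3 149.6] ztop [37.3 39.1] slope deg -0.69
scene 16 500 513.9 -14.3 [ 25.2 170.3] ztop [41.1 43.1] slope deg -0.49
scene 25 929 512.6 -144.1 [ 31.8 203.8] ztop [50.3 52.2] slope deg -0.67
```

View pics/c5.png

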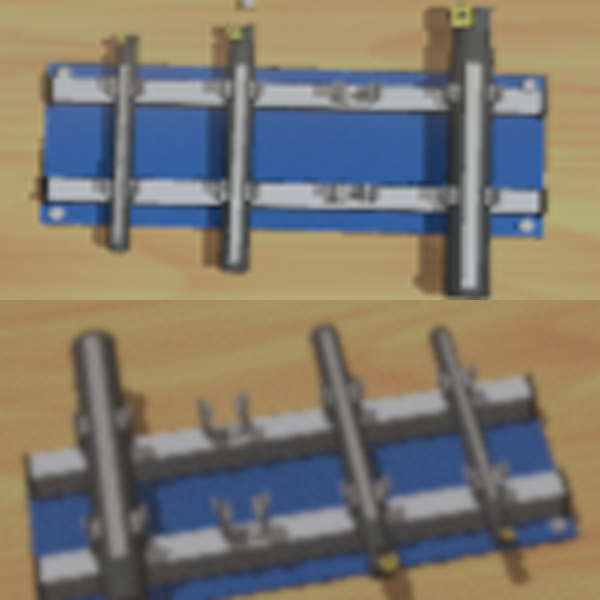

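The 12 mm bar sits in both clips, with its head the same way. Its top height and slope match the stored bars, and its centre reads x≈516 (wanted about 517). Next, grip the 20 mm bar.

Request:
{"api": "carry_out", "payload": {"deltas": [[[0,0,0,0],[0,0,0,0],[0,0,0,0],[0,0,0,0],[0,0,0,0],[0,0,0,0],[0,0,0,0],[0,0,0,0]]], "fingers": 10}}

```text
time: 11.5
tool_pos: [406.9, 284.3, 68.7]
tcp_rot: [3.141, 0.001, 3.012]
contact_force: [-0.0, 2.1, 1.1]
grip_width: 19.2
```

```bash
python3 - <<'E'
from h import *
C=after((517.092,51.829,183.041,179.0676),(114.2,230.3,114.5,1.3));print(C,bot.get_obs()['tool_pos'])
rel(C,(406.7,284,180,C[3]),(515,-78.2,180,179.05),(515,-78.2,140,179.05))
E
```

```text
(np.float64(406.6547312907862), np.float64(283.9568520127408), 68.541, 172.5676) [406.88686373 284.2673627   68.67428108]
(406.7, 284, 180, 172.5676) -> [-0.04, 0.05, -111.46, -0.0]
(515, -78.2, 180, 179.05) -> [-154.28, -345.1, -111.46, -1.3]
(515, -78.2, 140, 179.05) -> [-154.28, -345.1, -71.46, -1.3]
```

Request:
{"api": "carry_out", "payload": {"deltas": [[[0,0,-8,0],[0,0,-30,0],[0,0,-60,0],[0,0,-90,0],[-6,-13,-108,0],[-20,-45,-111,-0.2],[-38,-85,-111,-0.3],[-56,-125,-111,-0.5],[-74,-165,-111,-0.6],[-92,-205,-111,-0.8],[-110,-245,-111,-0.9],[-126,-282,-105,-1.1],[-140,-313,-95,-1.2],[-150,-335,-83,-1.3],[-154.3,-345,-75,-1.3],[-154.3,-345,-71.5,-1.3],[-154.3,-345,-71.5,-1.3],[-154.3,-345,-71.5,-1.3]]]}}

```text
time: 13.3
tool_pos: [514.6, -76.8, 140.2]
tcp_rot: [3.141, -0.001, 3.127]
contact_force: [0.3, 0.5, -5.0]
grip_width: 19.4
```

```bash
python3 - <<'E'
from h import *
im,d=snap('scene','sc3');o=bot.get_obs();print(o['tool_pos'],o['tcp_rot'],o['grip_width'],o['moment'])
x0,y0=225,170
P=o['tool_pos'];z=P[2]-58.7
for nm,p in(('head',(P[0]+90,P[1]-1.5,z)),('neck',(P[0]+62,P[1]-1,z)),('clipF',(550,-79,44)),('clipFtip',(550,-79,52))):print(nm,((proj('scene',p)-[x0,y0]+.5)*7-.5).round())
cv2.imwrite('pics/c6.png',cv2.resize(im[y0:y0+85,x0:x0+110],None,fx=7,fy=7,interpolation=cv2.INTER_CUBIC))
E
```

```text
[514.86594086 -76.90294307 140.44557776] [3.14137201e+00 8.72843537e-05 3.12679877e+00] 19.518144493475727 [ 0.06843159 -0.01134362  0.03129286]
head [450. 553.]
neck [435. 474.]
clipF [424. 481.]
clipFtip [422. 465.]
```

View pics/c6.png

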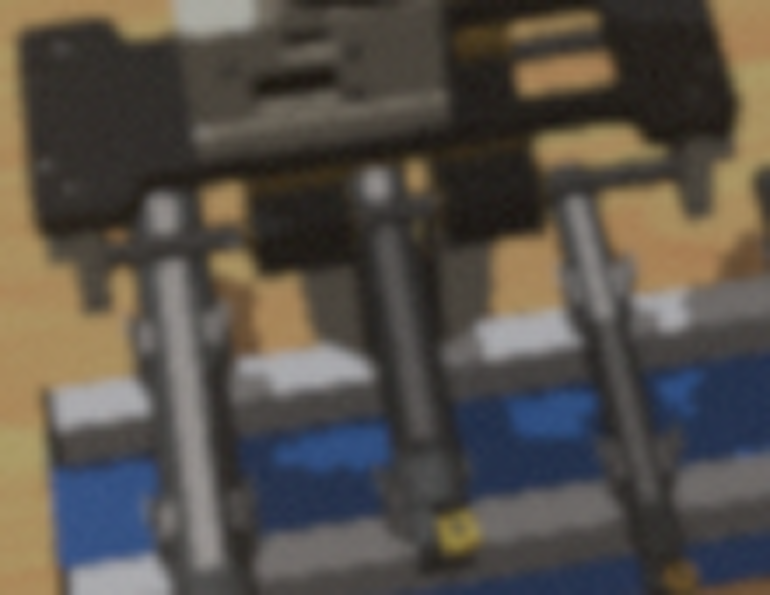

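The 20 mm bar's head is at about (455,545) in the crop against a predicted (450,553), it's level, and it hangs above the middle clips (about (420,475)). TCP y is 1.2 mm off, so I'll correct that while lowering.

Request:
{"api": "carry_out", "payload": {"deltas": [[[0,-1.2,8,0],[0,-1.2,18,0],[0,-1.2,24,0],[0,-1.2,27,0],[0,-1.2,29,0],[0,-1.2,30,0],[0,-1.2,31,0],[0,-1.2,32,0],[0,-1.2,32,0]]]}}

```text
time: 14.25
tool_pos: [515.7, -78.8, 108.9]
tcp_rot: [3.141, 0.002, 3.125]
contact_force: [0.3, 5.5, 3.9]
grip_width: 19.5
```

Request:
{"api": "carry_out", "payload": {"deltas": [[[0,0,1,0],[0,0,2,0],[0,0,3,0],[0,0,4,0],[0,0,5,0],[0,0,5,0]]]}}

```text
time: 14.85
tool_pos: [516.2, -78.7, 104.1]
tcp_rot: [3.141, 0.004, 3.125]
contact_force: [2.2, 6.5, 1.5]
grip_width: 19.5
```

Request:
{"api": "carry_out", "payload": {"deltas": [[[0,0.5,1,0],[0,0.8,2,0],[0,0.8,3,0],[0,0.8,4,0],[0,0.8,5,0],[0,0.8,6,0],[0,0.8,7,0],[0,0.8,8,0],[0,0.8,8,0]]]}}

```text
time: 15.75
tool_pos: [514.2, -78.2, 94.6]
tcp_rot: [3.141, -0.002, 3.125]
contact_force: [-1.1, 5.2, -4.7]
grip_width: 19.5
```

Request:
{"api": "carry_out", "payload": {"deltas": [[[0,0,0.5,0],[0,0,1,0],[0,0,1.5,0],[0,0,2,0],[0,0,2,0]]]}}

```text
time: 16.25
tool_pos: [514.3, -78.2, 94.5]
tcp_rot: [3.141, -0.001, 3.125]
contact_force: [-7.1, 6.3, 13.0]
grip_width: 19.4
```

Bottomed out: z is unchanged while the force rises. I'll press a touch more, release and retreat.

Request:
{"api": "carry_out", "payload": {"deltas": [[[0,0,0.5,0],[0,0,0.8,0],[0,0,0.8,0]]]}}

```text
time: 16.55
tool_pos: [514.3, -78.2, 94.4]
tcp_rot: [3.141, -0.001, 3.126]
contact_force: [-8.8, 7.1, 19.8]
grip_width: 19.6
```

Request:
{"api": "carry_out", "payload": {"deltas": [[[0,0,-1.5,0],[0,0,-1.5,0],[0,0,-1.5,0],[0,0,-2,0],[0,0,-6,0],[0,0,-25,0],[0,0,-55,0],[0,0,-90,0],[15,35,-110,0],[35,75,-120,0],[55,115,-120,0],[75,155,-120,0],[95,195,-120,0],[110,235,-120,0],[115,275,-120,0],[115,310,-120,0],[115,330,-120,0],[115,330,-120,0]]], "fingers": 42}}

```text
time: 18.35
tool_pos: [405.3, 255.4, 212.4]
tcp_rot: [3.141, 0.001, 3.128]
contact_force: [0.5, 0.0, 0.5]
grip_width: 42.1
```

```bash
python3 - <<'E'
from h import *
im,d=snap('top','top4');im2,d2=snap('scene','sc4')
cv2.imwrite('pics/c7.png',np.vstack([cv2.resize(im[155:240,250:420],(600,300),interpolation=cv2.INTER_CUBIC),cv2.resize(im2[187:275,220:395],(600,300),interpolation=cv2.INTER_CUBIC)]))
for n,d in(('top',d),('scene',d2)):
    m=bot.camera_model(n);K=np.array(m['K']);T=np.array(m['camera_from_world'])
    v,u=np.mgrid[:400,:640];q=np.stack([(u-K[0,2])/K[0,0]*d,(v-K[1,2])/K[1,1]*d,d],-1)-T[:3,3]
    W=q@T[:3,:3]
    for nm,c,z in(('12',(515,52),29),('16',(515,-14),34),('20',(515,-78),37),('25',(515,-144),40)):
        s=(d>0)&(abs(W[...,0]-c[0])<115)&(abs(W[...,1]-c[1])<20)&(W[...,2]>z)&(W[...,2]<80);p=W[s]
        (cx,cy),sz,_=cv2.minAreaRect(p[:,:2].astype(np.float32)); f=np.polyfit(p[:,0]-515,p[:,2],1)
        t=np.abs(p[:,1]-np.median(p[:,1]))<4
        print(n,nm,len(p),round(cx,1),round(cy,1),np.round(sz,1),'ztop',np.percentile(p[t][:,2],[50,90]).round(1),'slope',np.degrees(f[0]).round(2))
a,b=cv2.imread('pics/top0.png'),im
print(bot.get_obs()['contact_force'])
E
```

```text
top 12 267 515.2 51.6 [148.1  21.5] ztop [36.1 39.5] slope -0.03
top 16 372 511.9 -12.7 [ 24.4 167.2] ztop [40.4 43.4] slope -0.33
top 20 485 512.6 -78.2 [ 27.4 177.7] ztop [44.3 47.5] slope -0.3
top 25 654 510.4 -142.2 [ 31.2 198.7] ztop [49.4 52.5] slope -0.28
scene 12 361 516.5 50.7 [ 22.1 152. ] ztop [37.2 39.4] slope -0.47
scene 16 508 513.1 -13.8 [ 26.  172.2] ztop [41.4 43.5] slope -0.44
scene 20 655 515.3 -79.3 [ 28.3 181.1] ztop [45.2 47.3] slope -0.6
scene 25 923 512.8 -144.2 [ 31.9 202.6] ztop [50.4 52.4] slope -0.76
[-0.85897787 -0.14552648  0.37740685]
```

View pics/c7.png

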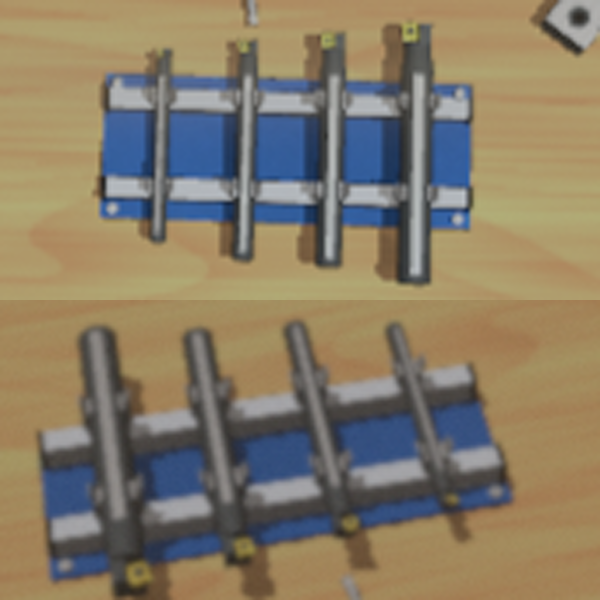

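The last picture shows all four bars in their clips without a gap, with every gold head on the same side. I'm handing in.

```bash
python3 -c "
from plant import bot
print(bot.close_job())"
```

```text
the job is handed in; nothing more can be done
None
```

Both loose bars are back on the rack and the job is handed in. I placed the 12 mm bar at the end of the row and the 20 mm bar between the 16 and 25 mm bars. I pressed each with about 20 N until it stopped moving at its home height, then let go. It took about 18.5 s, and the highest contact force I read was about 21 N. The red look-alike, the stored bars and the other things were not touched.

**Last checks:** the final pictures show four bars in thin-to-thick order, all heads pointing the same way and both clips around each bar. The depth images put the tops of the two new bars at their home heights, after allowing for the same 1–2 mm low reading seen on the 16 mm bar, and their slopes match the stored bars.

**What disagreed:** centring along the bars is known only to about 2–3 mm. The two cameras differ by 1–3 mm, and the new bars read 1–2 mm further towards the heads than the stored bars, but up to about 3 mm short of the rail centre. I did not correct this.

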